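# Move a slide carrier to the viewing bay and clip it down

## Task

The slide carrier is clipped in the near bay of the slide stage. Swing both spring clips back until they are clear of the track, then slide the carrier along the track, without lifting it out, until it is fully home against the far end stop in the viewing bay, and only then swing the far clip all the way round onto the carrier's edge so that it holds it down. Leave the near clip swung clear and do not knock over or shift the two dropper vials and the pump bottle that stand about.

Things in the scene. Friction and masses are not known exactly. Their poses are not given: they have to be found in the camera images.
- stage: Aluminium slide stage, fixed, 180 long (x) x 88 wide x 21 high. Origin at table height under the track's centre line, midway between its end stops; z up, x along the track from the near bay to the far viewing bay (roughly away from the robot). Track: groove 35 wide, floor z = 14, fences up to z = 21. The clip deck reaches to y = -62, the other fence to y = +25. Near stop: inner face x = -80, top z = 21.
- track_end (a point): Centre of the far end stop's inner face at the track floor: stage x = +80, y = 0, z = 14; the stop's top is at z = 26. A carrier fully home touches it, its origin then at stage x = +42, over the round glass light window in the floor that marks the viewing bay.
- clip_a_pivot (a point): Head of the near clip's vertical pivot screw, at stage (x, y) = (-22, -48), top of the screw head z = 39.
- clip_b_pivot (a point): Head of the far clip's vertical pivot screw, at stage (x, y) = (+50, -48), top of the screw head z = 39.
- carrier: White plastic slide carrier, loose, about 60 g, a flat block 76 (x) x 32 (y) x 10 high with a glass slide on top, lying in the track. Origin at the centre of its underside, axes about those of the stage. At its near (-x) end an upright tab stands across it: 4 thick (x) x 22 wide (y), its top 26 above the underside; its near face is 38 before the origin.
- carrier_tab (a point): Middle of the carrier's upright tab, 36 before the carrier's origin and 18 above its underside (8 above the flat top): the place to push.
- clip_a (a joint): Angle of the near clip about its pivot screw, 0 to 1.7 rad. 0 (hard stop): the arm points square across the track (stage +y). It grows anticlockwise seen from above: at 1.57 it points along stage -x (towards the near end), parked over the deck. Its foot is clear of the track above 1.0. It stays where it is left (about 1 N at the stud turns it).
- clip_b (a joint): Angle of the far clip, the same as clip_a. Riding up onto the carrier's edge takes about 3 to 5 N at the stud. Fully on: about 0.
- clip_a_stud (a point): Middle of the near clip's upright black thumb stud: 10 diameter, standing on the arm 30 from the pivot, from z = 33 to 57 above the table (point at about z = 45). Push it sideways to swing the clip.
- clip_b_stud (a point): The same point of the far clip.
- clip_b_blade: The far clip's steel spring arm, 11 wide: starts 10 from the pivot (origin there, y along the arm), its ball foot (14 diameter) is 44 from the pivot and hangs lowest; unloaded its foot is about 22.5 above the table, 1.5 below the carrier's top, so the arm gives upwards as it rides on and presses the carrier down with about 2 N.
- vial_0: White dropper vial, 19 diameter x 56 high, standing beside the track on the side away from the clips; origin at its underside. Bystander.
- vial_1: Another dropper vial, 19 x 56, standing before the near end of the track, 45 to 65 from the stage; origin at its underside. Bystander.
- rub_bottle: Pump bottle, 52 diameter, 174 high, standing at the back left of the stage; origin at its underside. Bystander.
Things that resemble listed ones, but are neither listed nor needed, are in the scene too. What is shaped like the carrier but purple is not meant.

How it is judged:
By the outcome, as a careful person would: the job done as asked, in the order asked, and still so for the second after the job is handed in, with the robot touching nothing.
It also fails if it takes over 48 s, if anything falls off the work surface, if the arm or the gripper's body presses on something with over 40 N, if the wrist force passes 120 N, or if a joint passes its speed limit or range.

## Robot

A 6-joint arm with a two-finger parallel gripper is mounted at the origin on a cart in front of the work surface, level with it; the furniture and walls round the work are solid. World frame = base frame: x ahead of the robot, y to its left, z up, the work surface at z = 0. Lengths are in m, angles in rad, forces in N, time in s.
With the tool pointing down it reaches from about 0.3 to 0.75 m from the base axis. Payload 8.5 kg.
Tool frame: the origin (TCP) lies on the centre line of the jaws, within the pads' length; the fingertips stand 11 mm ahead of it and the grasp point (between the pads) lies 8 mm behind it (env.tip_reach is the distance from the TCP to the fingertips, in m); z points along the fingers, y is the line along which they close (so a half turn about z gives the same grasp; the last joint's range is limited). The gripper opens to 85 mm and grips with 20 to 120 N. Pads are 22 mm wide; open, the fingers measure 114 mm over their backs; the gripper's body (76 mm by 85 mm) begins 54 mm behind the grasp point. The pads swing forward as they close: fully open they stand 13 mm farther back than shut.
Start: joints at [1.112, 0.381, 1.297, -0, 1.464, -0.215], TCP at [0.133, 0.534, 0.208] pointing down, gripper open.
Joint ranges: [-3.11, 3.11], [-0.89, 2.33], [0.22, 2.48], [-1.42, 4.56], [0.17, 2.85], [-2.88, 2.88]. Speed limits (rad/s): [2.39, 2.39, 3.14, 3.14, 3.14, 3.14].

## Interface

Orientations are given as a rotation vector (axis times angle).
In Python, from cell import env, vision, outline_of gives the robot as it stands.
- The arm moves only by the tool apply_moves, never from a script. Its argument "motion" is a list of rows, each a list of 7 numbers: the turn, a rotation vector about the world's x, y, z in rad, then the shift along the world's x, y, z in mm, then the closure, from -1 (fully open) to 1 (shut). In form: [[ax, ay, az, dx, dy, dz, claw], ...]. A call has 1 to 20 rows; each row shifts and turns the commanded pose from where the row before left it; what a row does not reach is not made up. A row lasts 1/12 s, in which the tool goes at most 41.7 mm and 7.16 degrees, less where a joint would pass 70% of its speed; a pose out of reach is approached as far as the arm can. A call with a gripper value outside its range is refused whole. The fingers move at their own pace and stop on an object; "force" is the grip in N (left out, the last holds). Time passes only in rows, so rows that do not move let the fingers close. It gives the time, the measured TCP pose, the force, the opening and the grip force at its end, in the units of the state.
- env.get_obs(): the state, without advancing time (a new reading comes with each control period).
- vision.snapshot(name): name is "side" or "top" or "wrist"; returns (picture, depth): 384x512x3 uint8, red, green, blue; 384x512 float32, m along the optical axis (not along the pixel's ray), 0 where there is no reading.
- vision.get_calibration(name): a dict with "fx", "fy", "cx", "cy" (pixels), "origin" and "attitude" of the camera in the world; the wrist camera has in their place "hand_eye" (4x4, takes a point from camera to tool coordinates, whose origin is the TCP and whose axes are the flange's). Camera axes: x right, y up, looking along -z (the intrinsics and any distortion apply to the point x, -y, -z); pixel columns grow to the right and rows downward; lengths in m; the calibration is good to about 2 mm. The wrist camera is an equidistant fisheye: a pixel r from the principal point sees the ray r / f radians off the axis. A picture is of the moment at which its call begins: read the wrist's pose just before it. get_calibration takes no time and is no camera call.
- env.finish_job(): hands the job in; it is judged then, once.
Trained networks look in the newest picture that a camera, given by its name, has taken for a name from the list of things; names that differ only in an ending like _2 or _b are one class to them, and where a whole thing is asked for, a point or a joint stands for the part that bears it (a point fixed in the world has none). Each returns a list of dicts, best first, with "p" (0 to 1); they miss things now and then, are a little off and sometimes report something else, mostly with a low value. They report only what shows in the picture. A call takes as long as a camera call. They do not tell look-alikes from the thing itself.
- outline_of(camera, label): "mask" (384x512 bool, what is visible of it) and "rect" ([left, top, width, height] in pixels, round what is visible of it).
The state is a dict: "t": time; "joint_pos": joint angles; "qvel": joint speeds; "tau": joint torques, N m; "tool_pos": TCP position; "tool_rot": TCP orientation; "wrist_force": force on the tool from outside, world axes, zero at the start; "torque": the same for the moment, N m; "gripper_width": finger opening in m; "finger_force": force on a finger pad.
Only numpy, scipy, OpenCV 4.12 (cv2) and the standard library are available. Lean on these libraries where they do the work, as an engineer would, in place of code of your own. Each camera call takes 0.05 s, during which the arm holds its last target. There are 200 camera calls.

## Working session

There is one attempt and no reset: what is moved stays moved. The work goes in short steps, Python scripts to look and compute and a tool call to move; the robot and the scene stay as the last step left them, time stands still between calls to the robot, and variables do not carry over. Pictures are saved under pics/ and viewed, at most 10 in all, crops included, and the job is handed in when it is done.

Besides the shell and the picture viewer there is one more tool, called after "Call:" by a JSON object that holds its "method" and its "body". apply_moves: Moves the arm, as the interface text tells. Its arguments: {"type":"object","properties":{"motion":{"type":"array"},"force":{"type":"number"}},"required":["motion"]}

```bash
mkdir -p pics
cat > h.py <<'E'
import numpy as np, cv2
from cell import env, vision, outline_of
from scipy.spatial.transform import Rotation as R
def snap(n):
    o=env.get_obs(); p,d=vision.snapshot(n); return o,p,d
def world(n,u,v,d):
    c=vision.get_calibration(n); x=(u-c['cx'])/c['fx']*d; y=-(v-c['cy'])/c['fy']*d
    A=np.array(c['attitude'])
    A=A if A.shape==(3,3) else R.from_rotvec(A).as_matrix()
    return (np.stack([x,y,-d],-1))@A.T+np.array(c['origin'])
def save(p,f): cv2.imwrite('pics/'+f,p[:,:,::-1])
E
python3 - <<'E'
from h import *
o,p,d=snap('top'); save(p,'top0.png'); np.save('top0.npy',d)
o,p2,d2=snap('side'); save(p2,'side0.png'); np.save('side0.npy',d2)
cv2.imwrite('pics/both.png',np.hstack([p,p2])[:,:,::-1][:, :, :]) 
for n in('top','side'): print(vision.get_calibration(n))
print(o['t'],o['tool_pos'],o['tool_rot'])
E
```

```text
{'fx': 359.42533997544206, 'fy': 359.42533997544206, 'cx': 253.35522422421928, 'cy': 191.99868759624462, 'origin': array([0.44320566, 0.08664023, 0.95271884]), 'attitude': array([ 0.0854475 , -0.09065429, -1.54123106])}
{'fx': 360.73823037504127, 'fy': 360.73823037504127, 'cx': 254.79217736608544, 'cy': 192.3052675661323, 'origin': array([ 0.22272098, -0.53290502,  0.67975363]), 'attitude': array([ 0.82732534, -0.18454175, -0.45729237])}
0.05 [0.13262512 0.5334335  0.2072155 ] [-3.81987237e-01 -3.11780803e+00  2.16537817e-03]
```

View pics/top0.png

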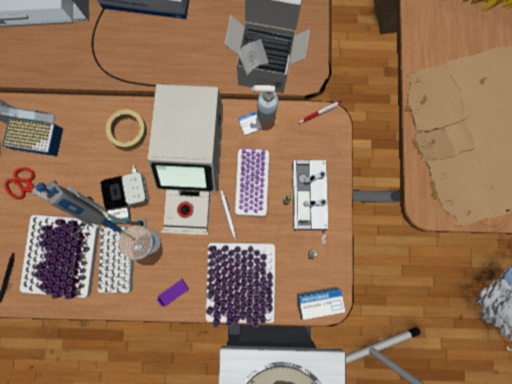

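View pics/side0.png

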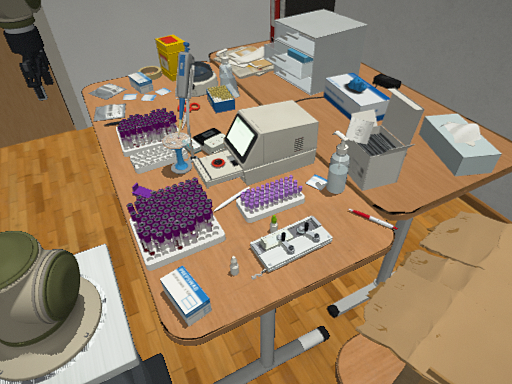

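The top view shows the stage at about px (295–328, 160–230), its far end up, with clip studs near (322,177) and (322,205). A vial stands left at (287,199), another before it at (312,254), and the pump bottle at (267,105). The look-alike is the purple block at (173,292). Next I take a close crop and measure.

Run:
```python
from h import *
p=cv2.imread('pics/top0.png'); s=cv2.imread('pics/side0.png')
a=cv2.resize(p[145:265,270:345],None,fx=5,fy=5,interpolation=cv2.INTER_CUBIC)
b=cv2.resize(s[205:285,225:345],None,fx=3.5,fy=3.5,interpolation=cv2.INTER_CUBIC)
c=np.zeros((600,375+420,3),np.uint8); c[:,:375]=a; c[:280,375:]=b; cv2.imwrite('pics/crop.png',c)
d=np.load('top0.npy'); v,u=np.mgrid[:384,:512]
W=world('top',u,v,d)
np.set_printoptions(linewidth=250)
print((W[150:240:3,290:334:2,2]*1000).astype(int))
print(W[160,296],W[230,327])
for l in ['vial_0','rub_bottle','carrier','stage','clip_a','clip_a_stud']:
    for r in outline_of('top',l)[:3]:
        m=r['mask']; print(l,round(r['p'],2),r['rect'],np.median(W[m],0).round(3), W[m][:,2].max().round(3))
```

```text
[[  0   3   3   1   0   2   2   3   2   1   0   2   0  -1   2   0   0   0   0   0   3   0]
 [  2   2   1   0   0   1   4   4   0   1   5   0   1   0   0   1   1   1   0   1   0  -1]
 [  1   2   2   2   0   3   2   3   0   1   0   2   0   1   0   0   0   5   2   2   0   2]
 [  1  -1   2   3   0   2   3   0   0   1  -2   0   0   0  -1  -1   0  -1   0   1  -2   3]
 [  0   0  21  18  25  25  26  27  28  27  23  22  22  23  21  21  22  21   0   0   1   0]
 [  2   1  21  18  13  14  12  17  17  15  24  20  24  21  22  23  22  23   0  -1   0 952]
 [  2   2  24  14  16  17  12  15  17  17  23  22  21  21  25  23  23  20   1   4   0   2]
 [  0   0  22  17  16  13  15  18  17  14  23  21  21  20  21  33  40  33   2   0   2   4]
 [  1   1  22  22  13  17  17  16  15  16  25  24  22  33  35  32  40  40  22  -1  -1   2]
 [  0   2  21  20  14  16  19  16  31  36  44  59  58  34  39  24  28  23  20  -2   1   0]
 [  1   0  23  22  15  12  14  35  36  38  35  20  21  21  21  23  18  20  22   2   1  -1]
 [  1  -3  24  24  15  14  16  13  14  15  24  22  23  23  23  19  23  21  20   0   3   0]
 [  4   
[... 1544 characters left out ...]
   1   0   1   1   2   3   2   4   6   0   1   2   0   3   4   5   8   4   3   0   0]]
[ 0.64128023 -0.02779383 -0.00165956] [ 0.4554813  -0.11182633  0.00119684]
vial_0 0.63 [283.7, 194.2, 4.5, 8.6] [ 0.533 -0.     0.046] 0.06
vial_0 0.57 [308.7, 248.2, 8.6, 7.4] [ 0.397 -0.066  0.033] 0.059
rub_bottle 0.77 [251.0, 84.1, 27.2, 39.7] [0.759 0.06  0.112] 0.953
carrier 0.9 [296.3, 189.0, 14.9, 28.9] [ 0.516 -0.044  0.026] 0.046
stage 0.63 [290.9, 160.7, 39.8, 69.9] [ 0.561 -0.068  0.022] 0.953
clip_a 0.63 [302.8, 198.1, 26.0, 6.3] [ 0.525 -0.071  0.037] 0.953
clip_a 0.4 [309.4, 173.5, 16.3, 5.9] [ 0.591 -0.073  0.037] 0.06
clip_a_stud 0.59 [304.5, 199.8, 12.8, 5.6] [ 0.523 -0.061  0.038] 0.063
```

View pics/crop.png

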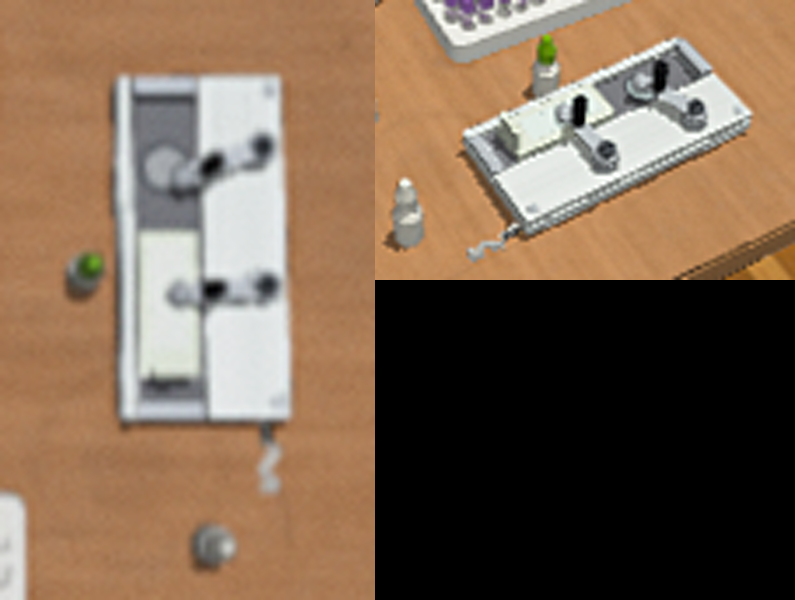

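Candidates for the carrier: the white block with a tab in the near groove (top px 303,205) and the purple block (173,292). The white one in the track fits the description, and the crop confirms it. Clip A is at about 0 rad and clip B at about 0.35. Now I fit the stage pose.

Run:
```python
from h import *
d=np.load('top0.npy'); v,u=np.mgrid[:384,:512]; W=world('top',u,v,d)
m=(W[...,2]>.012)&(W[...,2]<.07); m&=(u>290)&(u<332)&(v>155)&(v<236)
n,l,s,_=cv2.connectedComponentsWithStats(m.astype(np.uint8)); k=1+np.argmax(s[1:,4])
# rectangle search maximizing overlap, at z~21 surface
P=W[l==k]; P=P[(P[:,2]>.012)]
r=cv2.minAreaRect((P[:,:2]*1000).astype(np.float32)); print(r)
# vertical-edge-robust: yaw & center by percentile per candidate yaw
best=[]
for a in np.radians(np.arange(-6,6.1,.25)):
    X=P[:,0]*np.cos(a)+P[:,1]*np.sin(a); Y=-P[:,0]*np.sin(a)+P[:,1]*np.cos(a)
    best.append(((np.percentile(X,99.5)-np.percentile(X,.5))*(np.percentile(Y,99.5)-np.percentile(Y,.5)),np.degrees(a),X.max(),X.min(),Y.max(),Y.min()))
print(min(best))
# features: studs, screws (z), tab
def feat(lo,hi,u0,u1,v0,v1,name):
    q=(W[...,2]>lo)&(W[...,2]<hi)&(u>=u0)&(u<u1)&(v>=v0)&(v<v1); print(name,q.sum(),(W[q].mean(0)*1000).round(1))
feat(.052,.07,305,320,172,184,'studB');feat(.052,.07,305,320,196,208,'studA')
feat(.0375,.045,318,330,170,180,'scrB');feat(.0375,.045,318,330,196,208,'scrA')
feat(.034,.045,296,312,215,226,'tab')
feat(.04,.07,280,292,190,206,'vial0');feat(.03,.07,305,320,246,260,'vial1')
print(env.tip_reach)
```

```text
((548.9456787109375, -63.062503814697266), (179.03199768066406, 87.4179916381836), 2.346248149871826)
(np.float64(0.015134803316126101), np.float64(2.0), np.float64(0.6356703875293072), np.float64(0.45680497704017536), np.float64(-0.038443319210210686), np.float64(-0.12605970558573654))
studB 14 [588.4 -62.9  57.7]
studA 16 [524.6 -64.5  59.1]
scrB 20 [599.7 -89.9  40.5]
scrA 17 [528.  -94.   39.8]
tab 17 [482.3 -45.4  40.7]
vial0 23 [534.7  -2.1  51.2]
vial1 35 [396.  -68.3  46.1]
0.011
```

Call:
{"method": "apply_moves", "body": {"motion": [[0,0,0,0,0,40,1],[0,0,-0.115,12,-31,0,1],[0,0,-0.115,12,-31,0,1],[0,0,-0.115,12,-31,0,1],[0,0,-0.115,12,-31,0,1],[0,0,-0.115,12,-31,0,1],[0,0,-0.115,12,-31,0,1],[0,0,-0.115,12,-31,0,1],[0,0,-0.115,12,-31,0,1],[0,0,-0.115,12,-31,0,1],[0,0,-0.115,12,-31,0,1],[0,0,-0.115,12,-31,0,1],[0,0,-0.115,12,-31,0,1],[0,0,-0.115,12,-31,0,1],[0,0,-0.115,12,-31,0,1],[0,0,-0.115,30,-18,0,1],[0,0,-0.115,30,-18,0,1],[0,0,-0.115,30,-18,0,1],[0,0,-0.115,30,-18,0,1]]}}

```text
t: 1.98
tool_pos: [0.422, 0.0264, 0.2479]
tool_rot: [2.88, 1.254, 0.001]
wrist_force: [0.5, 0.2, 0.1]
gripper_width: 0.0001
finger_force: 0.0
```

Call:
{"method": "apply_moves", "body": {"motion": [[0,0,0,30,-18,0,1],[0,0,0,30,-18,0,1],[0,0,0,30,-18,-20,1],[0,0,0,0,0,-20,1],[0,0,0,0,0,0,1]]}}

```text
t: 2.4
tool_pos: [0.51, -0.0267, 0.2038]
tool_rot: [-2.873, -1.26, 0.009]
wrist_force: [-0.4, -0.2, -0.3]
gripper_width: -0.0003
finger_force: 0.0
```

Run:
```python
from h import *
o,p,d=snap('wrist'); save(p,'wr1.png')
print(o['t'],o['tool_pos'],R.from_rotvec(o['tool_rot']).as_matrix().round(3),o['joint_pos'])
```

```text
2.4 [ 0.50998302 -0.02674473  0.20384966] [[ 0.677  0.735 -0.007]
 [ 0.736 -0.677  0.002]
 [-0.003 -0.007 -1.   ]] [-2.84577655e-01  3.18418444e-01  1.40567777e+00  3.50609646e-05
  1.42505791e+00  4.59777255e-01]
```

View pics/wr1.png

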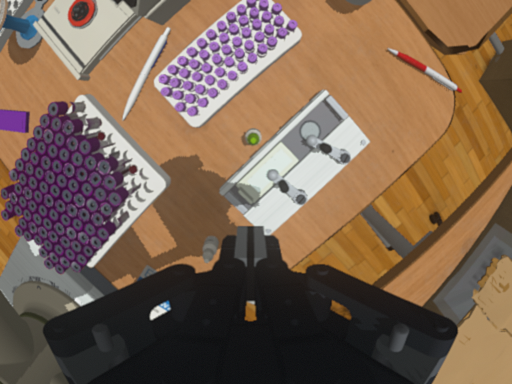

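The wrist view shows the stage at about px (225–365, 95–235), with clip A's screw at (297,196) and clip B's at (341,155), and the carrier with its tab at (245,192). I cross-check the positions with wrist depth.

```bash
cat >> h.py <<'E'
def wristworld():
    o,p,d=snap('wrist'); c=vision.get_calibration('wrist'); v,u=np.mgrid[:384,:512]
    x=(u-c['cx'])/c['fx']; y=(v-c['cy'])/c['fy']; th=np.hypot(x,y); k=np.tan(np.minimum(th,1.4))/np.maximum(th,1e-6)
    P=np.stack([x*k*d,-y*k*d,-d],-1); H=np.array(c['hand_eye']); P=P@H[:3,:3].T+H[:3,3]
    return o,p,P@R.from_rotvec(o['tool_rot']).as_matrix().T+o['tool_pos']
def tostage(W):
    a=.042; q=W-np.array([.548,-.0446,0]); c,s=np.cos(a),np.sin(a)
    return np.stack([q[...,0]*c+q[...,1]*s,-q[...,0]*s+q[...,1]*c,q[...,2]],-1)*1000
E
python3 - <<'E'
from h import *
o,p,W=wristworld(); S=tostage(W)
def f(n,b):
    q=np.all([(S[...,i]>b[i][0])&(S[...,i]<b[i][1]) for i in range(3)],0); print(n,q.sum(),S[q].mean(0).round(1) if q.any() else '', np.percentile(S[q],[2,98],axis=0).round(0).tolist() if q.any() else '')
f('scrA',[(-32,-12),(-58,-38),(37.5,43)]);f('scrB',[(40,60),(-58,-38),(37.5,43)])
f('studA',[(-40,0),(-30,-5),(54,62)]);f('studB',[(20,60),(-32,-5),(54,62)])
f('tab',[(-80,-50),(-20,20),(36,44)]);f('stage',[(-110,110),(-75,40),(17,24)]); f('floor',[(-110,110),(-35,40),(-3,3)])
E
```

```text
scrA 75 [-22.6 -48.6  39.1] [[-28.0, -54.0, 38.0], [-18.0, -43.0, 41.0]]
scrB 69 [ 48.6 -48.9  38.9] [[44.0, -55.0, 38.0], [53.0, -44.0, 40.0]]
studA 71 [-25.3 -19.   57.7] [[-30.0, -24.0, 55.0], [-21.0, -15.0, 60.0]]
studB 67 [ 39.1 -20.4  57.2] [[35.0, -25.0, 54.0], [44.0, -16.0, 59.0]]
tab 73 [-65.8   0.1  39.5] [[-68.0, -10.0, 37.0], [-64.0, 10.0, 41.0]]
stage 5661 [ -5.3 -24.6  21.3] [[-87.0, -61.0, 19.0], [86.0, 23.0, 24.0]]
floor 3029 [ 4.8 19.8  0.2] [[-108.0, -31.0, -1.0], [109.0, 39.0, 2.0]]
```

Call:
{"method": "apply_moves", "body": {"motion": [[0,0,0,28,-18,0,1],[0,0,0,0,0,-35,1],[0,0,0,0,0,-35,1],[0,0,0,0,0,-35,1],[0,0,0,0,0,-25,1],[0,0,0,0,0,-17,1],[0,0,0,0,0,0,1],[0,0,0,0,0,0,1]]}}

```text
t: 3.17
tool_pos: [0.5391, -0.044, 0.0623]
tool_rot: [2.875, 1.264, 0.002]
wrist_force: [0.1, 0.2, 1.1]
gripper_width: 0.0002
finger_force: 0.0
```

Call:
{"method": "apply_moves", "body": {"motion": [[0,0,0,0,0,-6,1],[0,0,0,-2.6,-2.8,0,1],[0,0,0,-2.6,-2.8,0,1],[0,0,0,-2.6,-2.8,0,1],[0,0,0,-2.6,-2.8,0,1],[0,0,0,-2.6,-2.8,0,1],[0,0,0,-2.6,-2.8,0,1],[0,0,0,-2.6,-2.8,0,1],[0,0,0,-2.6,-2.8,0,1],[0,0,0,-2.6,-2.8,0,1],[0,0,0,-2.6,-2.8,0,1],[0,0,0,-2.6,-2.8,0,1],[0,0,0,-2.6,-2.8,0,1],[0,0,0,0,0,0,1]]}}

```text
t: 4.33
tool_pos: [0.5071, -0.0783, 0.0548]
tool_rot: [-2.877, -1.263, 0.0]
wrist_force: [1.0, -0.3, 0.1]
gripper_width: 0.0001
finger_force: 0.0
```

```bash
cat >> h.py <<'E'
def scene(n='top'):
    o,p,d=snap(n); v,u=np.mgrid[:384,:512]; return o,p,tostage(world(n,u,v,d))
E
python3 - <<'E'
from h import *
o,p,S=scene('side')
save(cv2.resize(p[195:295,215:355],None,fx=4,fy=4,interpolation=cv2.INTER_CUBIC),'s1.png'); print(o['tool_pos'])
E
```

```text
[ 0.50712265 -0.07833874  0.05479474]
```

View pics/s1.png

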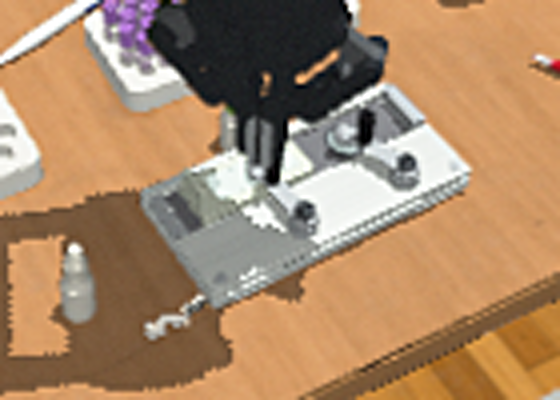

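Call:
{"method": "apply_moves", "body": {"motion": [[0,0,0,4,4,0,1],[0,0,0,10,10,30,1],[0,0,0,0,0,35,1],[0,0,0,0,0,35,1],[0,0,0,0,0,0,1]]}}

```text
t: 4.8
tool_pos: [0.5246, -0.0641, 0.1611]
tool_rot: [2.869, 1.262, 0.013]
wrist_force: [0.5, -0.6, 0.9]
gripper_width: 0.0
finger_force: 0.0
```

```bash
cat >> h.py <<'E'
def f(S,n,b):
    q=np.all([(S[...,i]>b[i][0])&(S[...,i]<b[i][1]) for i in range(3)],0); print(n,q.sum(),np.median(S[q],0).round(1) if q.any() else '', np.percentile(S[q],[2,98],axis=0).round(0).tolist() if q.any() else '')
E
python3 - <<'E'
from h import *
o,p,W=wristworld(); S=tostage(W); save(p,'wr2.png'); print(o['tool_pos'])
f(S,'scrA',[(-32,-12),(-58,-38),(37.5,43)]);f(S,'scrB',[(40,60),(-58,-38),(37.5,43)])
f(S,'studA',[(-62,10),(-60,10),(53,62)]);f(S,'studB',[(15,60),(-60,10),(53,62)])
f(S,'armA',[(-70,10),(-60,10),(30,37)])
f(S,'tab',[(-80,-55),(-20,20),(36,44)])
E
```

```text
[ 0.52464697 -0.06409918  0.16112041]
scrA 97 [-22.8 -48.9  38.8] [[-27.0, -54.0, 38.0], [-17.0, -44.0, 40.0]]
scrB 99 [ 49.2 -48.8  38.9] [[44.0, -55.0, 38.0], [54.0, -44.0, 40.0]]
studA 100 [-24.3 -19.7  58.2] [[-29.0, -24.0, 55.0], [-20.0, -15.0, 59.0]]
studB 104 [ 38.7 -20.8  57.4] [[34.0, -26.0, 53.0], [44.0, -16.0, 59.0]]
armA 456 [-23.6 -28.2  34.5] [[-65.0, -55.0, 31.0], [-15.0, 4.0, 37.0]]
tab 101 [-65.8   0.4  39.9] [[-68.0, -10.0, 37.0], [-64.0, 11.0, 42.0]]
```

View pics/wr2.png

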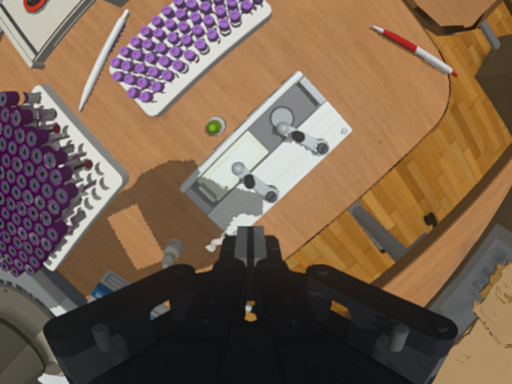

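Run:
```python
from h import *
c=vision.get_calibration('side'); A=R.from_rotvec(c['attitude']).as_matrix()
def pr(s):
    a=.042; X=np.array([.548,-.0446,0])+np.array([s[0]*np.cos(a)-s[1]*np.sin(a),s[0]*np.sin(a)+s[1]*np.cos(a),s[2]])/1000
    q=A.T@(X-c['origin']); u=c['cx']+c['fx']*q[0]/-q[2]; v=c['cy']+c['fy']*q[1]/q[2]; return ((u-215)*4).round(),((v-195)*4).round()
print('tip cmd',pr((-42,-32,44)),'scrA',pr((-22,-48,39)),'studA',pr((-24,-19,57)),'tab',pr((-66,0,40)))
# finger geometry in tool coords
o,p,W=wristworld(); T=(W-o['tool_pos'])@R.from_rotvec(o['tool_rot']).as_matrix()*1000
for v in range(226,300,6): print(v,[tuple(T[v,u].astype(int)) for u in (236,244,249,256,264,272)])
```

```text
tip cmd (np.float64(255.0), np.float64(192.0)) scrA (np.float64(300.0), np.float64(203.0)) studA (np.float64(270.0), np.float64(150.0)) tab (np.float64(190.0), np.float64(176.0))
226 [(np.int64(-59), np.int64(-15), np.int64(137)), (np.int64(10), np.int64(-3), np.int64(-28)), (np.int64(9), np.int64(0), np.int64(-26)), (np.int64(10), np.int64(2), np.int64(-29)), (np.int64(-67), np.int64(16), np.int64(156)), (np.int64(-68), np.int64(25), np.int64(158))]
232 [(np.int64(-65), np.int64(-15), np.int64(133)), (np.int64(10), np.int64(-2), np.int64(-36)), (np.int64(10), np.int64(0), np.int64(-35)), (np.int64(10), np.int64(2), np.int64(-35)), (np.int64(-76), np.int64(16), np.int64(158)), (np.int64(-75), np.int64(25), np.int64(157))]
238 [(np.int64(10), np.int64(-6), np.int64(-42)), (np.int64(10), np.int64(-2), np.int64(-42)), (np.int64(9), np.int64(0), np.int64(-40)), (np.int64(9), np.int64(2), np.int64(-41)), (np.int64(10), np.int64(6), np.int64(-42)), (np.int64(6), np.int64(10), np.int64(-34))]
244 [(np.int64(10), np.int64(-6), np.int64(-48)), (np.int64(10), np.int64(-2), np.int64(-48)), (np.
[... 1893 characters left out ...]
 np.int64(0), np.int64(-60)), (np.int64(3), np.int64(2), np.int64(-71)), (np.int64(16), np.int64(4), np.int64(-89)), (np.int64(16), np.int64(6), np.int64(-90))]
292 [(np.int64(15), np.int64(-4), np.int64(-92)), (np.int64(0), np.int64(-2), np.int64(-70)), (np.int64(-6), np.int64(0), np.int64(-61)), (np.int64(0), np.int64(2), np.int64(-70)), (np.int64(15), np.int64(4), np.int64(-92)), (np.int64(16), np.int64(6), np.int64(-93))]
298 [(np.int64(13), np.int64(-4), np.int64(-92)), (np.int64(-2), np.int64(-2), np.int64(-71)), (np.int64(-9), np.int64(0), np.int64(-61)), (np.int64(-2), np.int64(2), np.int64(-71)), (np.int64(13), np.int64(4), np.int64(-92)), (np.int64(16), np.int64(6), np.int64(-97))]
```

Call:
{"method": "apply_moves", "body": {"motion": [[0,0,0.1122,2,3,0,1],[0,0,0.1122,2,3,0,1],[0,0,0.1122,2,3,0,1],[0,0,0.1122,2,3,0,1],[0,0,0.1122,2,3,0,1],[0,0,0.1122,2,3,0,1],[0,0,0.1122,2,2,0,1],[0,0,0.1122,0,0,0,1],[0,0,0.1122,0,0,0,1],[0,0,0.1122,0,0,0,1],[0,0,0.1122,0,0,0,1],[0,0,0.1122,0,0,0,1],[0,0,0.1122,0,0,0,1],[0,0,0.1122,0,0,0,1],[0,0,0,0,0,-30,1],[0,0,0,0,0,-30,1],[0,0,0,0,0,-30,1],[0,0,0,0,0,-14,1],[0,0,0,0,0,0,1],[0,0,0,0,0,0,1]]}}

```text
t: 6.57
tool_pos: [0.535, -0.0436, 0.0498]
tool_rot: [-1.139, -2.925, 0.0]
wrist_force: [0.3, -0.6, -0.0]
gripper_width: -0.0001
finger_force: 0.0
```

Run:
```python
from h import *
o,p,S=scene('side'); M=R.from_rotvec(o['tool_rot']).as_matrix(); print(tostage(o['tool_pos']),M[:,1])
save(cv2.resize(p[195:295,215:355],None,fx=5,fy=5,interpolation=cv2.INTER_CUBIC),'s2.png')
```

```text
[-12.92850783   1.5878206   49.77862025] [ 0.67650065  0.73644104 -0.00121027]
```

View pics/s2.png

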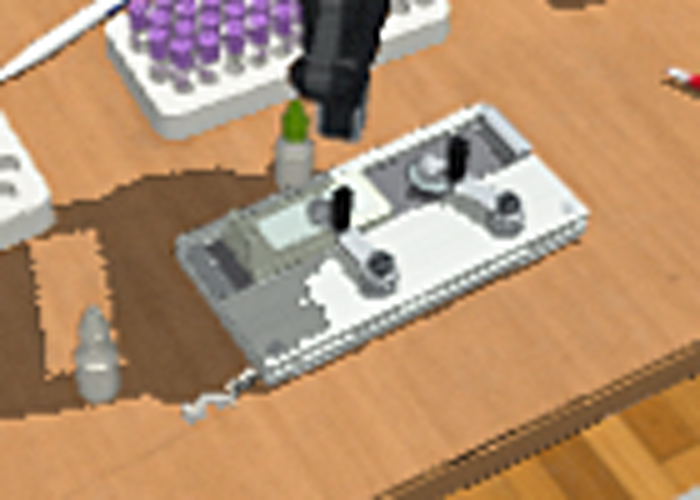

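Run:
```python
from h import *
o,p,S=scene('side'); np.set_printoptions(linewidth=200)
t=tostage(o['tool_pos']); print(t, env.tip_reach)
for v in range(200,228,2): print(v,[tuple(S[v,u].astype(int)) for u in (278,281,284,287)])
b=(abs(S[...,0]-t[0])<40)&(abs(S[...,1]-t[1])<40)&(S[...,2]>61)
o,p,W=wristworld(); T=(W-o['tool_pos'])@R.from_rotvec(o['tool_rot']).as_matrix()*1000
for v in range(200,232,3): print(v,[tuple(T[v,u].astype(int)) for u in (240,244,249,253,257)])
print(vision.get_calibration('wrist')['hand_eye'].round(3))
```

```text
[-12.22421106   1.30331705  50.91230098] 0.011
200 [(np.int64(-45), np.int64(-28), np.int64(177)), (np.int64(-41), np.int64(-32), np.int64(178)), (np.int64(-35), np.int64(-34), np.int64(177)), (np.int64(-20), np.int64(-25), np.int64(162))]
202 [(np.int64(-48), np.int64(-32), np.int64(176)), (np.int64(-42), np.int64(-34), np.int64(174)), (np.int64(-29), np.int64(-26), np.int64(162)), (np.int64(-15), np.int64(-18), np.int64(148))]
204 [(np.int64(-48), np.int64(-33), np.int64(171)), (np.int64(-43), np.int64(-36), np.int64(171)), (np.int64(-20), np.int64(-14), np.int64(142)), (np.int64(-15), np.int64(-19), np.int64(143))]
206 [(np.int64(-50), np.int64(-36), np.int64(169)), (np.int64(-45), np.int64(-39), np.int64(168)), (np.int64(-9), np.int64(0), np.int64(118)), (np.int64(-15), np.int64(-18), np.int64(137))]
208 [(np.int64(-53), np.int64(-40), np.int64(168)), (np.int64(-48), np.int64(-43), np.int64(168)), (np.int64(-43), np.int64(-47), np.int64(168)), (np.int64(-15), np.int64(-18), np.int64(131))]
210 [(np.int64(-54), np.int64(-42), np.int64(165)), (np.int64(-49), np.int64(-46), np.int64
[... 3457 characters left out ...]
), np.int64(-1), np.int64(26)), (np.int64(-10), np.int64(1), np.int64(26)), (np.int64(-10), np.int64(4), np.int64(26))]
227 [(np.int64(11), np.int64(-5), np.int64(-29)), (np.int64(10), np.int64(-3), np.int64(-29)), (np.int64(10), np.int64(-1), np.int64(-29)), (np.int64(11), np.int64(0), np.int64(-30)), (np.int64(10), np.int64(2), np.int64(-29))]
230 [(np.int64(10), np.int64(-5), np.int64(-33)), (np.int64(10), np.int64(-3), np.int64(-33)), (np.int64(11), np.int64(-1), np.int64(-33)), (np.int64(10), np.int64(0), np.int64(-33)), (np.int64(10), np.int64(2), np.int64(-33))]
[[-0.001  0.962  0.272  0.069]
 [ 1.     0.001 -0.    -0.001]
 [-0.     0.272 -0.962 -0.166]
 [ 0.     0.     0.     1.   ]]
```

Both cameras put the shut fingertips about 25 mm behind the TCP, not 11 mm ahead of it. That explains the first pass going over the stud. I will go that much lower and watch the force.

Call:
{"method": "apply_moves", "body": {"motion": [[0,0,0,4,0,0,1],[0,0,0,0,0,-8,1],[0,0,0,0,0,-8,1],[0,0,0,0,0,-8,1],[0,0,0,0,0,-6,1],[0,0,0,0,0,0,1],[0,0,0,0,0,0,1]]}}

```text
t: 7.3
tool_pos: [0.5393, -0.0438, 0.0203]
tool_rot: [-1.14, -2.926, 0.0]
wrist_force: [-0.2, -0.5, -0.4]
gripper_width: -0.0004
finger_force: 0.0
```

Run:
```python
from h import *
o,p,S=scene('side'); t=tostage(o['tool_pos']); print(t,o['wrist_force'])
b=(abs(S[...,0]-t[0])<14)&(abs(S[...,1]-t[1])<14)&(S[...,2]>39)&(p.max(2)<60)
P=S[b]; i=np.argsort(P[:,2]); print(P[i[:25]].astype(int).tolist())
```

```text
[-8.65918614  1.14610106 20.3206773 ] [-0.20056334 -0.46785208 -0.39256963]
[[-18, -8, 55], [-16, -9, 56], [-14, -7, 56], [-20, -7, 56], [-19, -6, 57], [-15, -12, 57], [-17, -7, 58], [-9, -11, 59], [-15, -12, 61], [-18, -8, 63], [-14, -11, 63], [-17, -10, 63], [-21, -8, 63], [-15, -8, 64], [-10, -12, 65], [-20, -6, 65], [-19, -9, 67], [-15, -12, 68], [-16, -9, 69], [-21, -7, 70], [-19, -9, 71], [-16, -12, 71], [-2, -11, 89], [-7, -6, 91], [-14, -12, 106]]
```

Call:
{"method": "apply_moves", "body": {"motion": [[0,0,0,0,0,-3,1],[0,0,0,-2,-2.2,0,1],[0,0,0,-2,-2.2,0,1],[0,0,0,-2,-2.2,0,1],[0,0,0,-2,-2.2,0,1],[0,0,0,-2,-2.2,0,1],[0,0,0,-2,-2.2,0,1]]}}

```text
t: 7.93
tool_pos: [0.5273, -0.057, 0.0179]
tool_rot: [-1.14, -2.927, -0.001]
wrist_force: [0.1, 3.1, -0.2]
gripper_width: -0.0003
finger_force: 1.2
```

Call:
{"method": "apply_moves", "body": {"motion": [[0,0,0,-2,-2.2,0,1],[0,0,0,-2,-2.2,0,1],[0,0,0,-2,-2.2,0,1],[0,0,0,-2,-2.2,0,1],[0,0,0,-2,-2.2,0,1],[0,0,0,-2,-2.2,0,1],[0,0,0,-2,-2.2,0,1],[0,0,0,-2,-2.2,0,1]]}}

```text
t: 8.6
tool_pos: [0.5119, -0.0752, 0.018]
tool_rot: [1.14, 2.926, -0.0]
wrist_force: [1.9, 1.6, -0.2]
gripper_width: -0.0001
finger_force: 1.0
```

Run:
```python
from h import *
o,p,S=scene('side'); t=tostage(o['tool_pos']); print(t,o['wrist_force'])
save(cv2.resize(p[195:295,215:355],None,fx=5,fy=5,interpolation=cv2.INTER_CUBIC),'s3.png')
```

```text
[-37.37304062 -29.09721455  18.01231546] [ 1.88520461  1.61245619 -0.16016894]
```

View pics/s3.png

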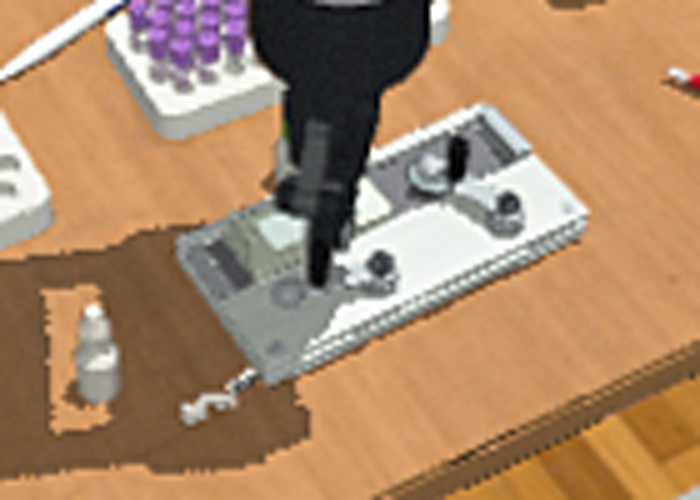

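Clip A is now swung round: its foot is at crop px (290,290) and its arm lies along -x. Clip B is next, with the same push.

Call:
{"method": "apply_moves", "body": {"motion": [[0,0,0,4,4,0,1],[0,0,0,0,0,30,1],[0,0,0,0,0,0,1],[0,0,0,24,8,0,1],[0,0,0,24,8,0,1],[0,0,0,24,8,0,1],[0,0,0,23,6,0,1],[0,0,0,0,0,0,1],[0,0,0,0,0,-15,1],[0,0,0,0,0,-15,1],[0,0,0,0,0,0,1],[0,0,0,0,0,0,1]]}}

```text
t: 9.65
tool_pos: [0.6099, -0.0405, 0.0173]
tool_rot: [-1.14, -2.926, 0.001]
wrist_force: [-0.1, 0.4, 0.9]
gripper_width: 0.0003
finger_force: 0.0
```

Call:
{"method": "apply_moves", "body": {"motion": [[0,0,0,-2,-2.2,0,1],[0,0,0,-2,-2.2,0,1],[0,0,0,-2,-2.2,0,1],[0,0,0,-2,-2.2,0,1],[0,0,0,-2,-2.2,0,1],[0,0,0,-2,-2.2,0,1],[0,0,0,-2,-2.2,0,1],[0,0,0,-2,-2.2,0,1],[0,0,0,-2,-2.2,0,1],[0,0,0,-2,-2.2,0,1],[0,0,0,-2,-2.2,0,1],[0,0,0,-2,-2.2,0,1],[0,0,0,-2,-2.2,0,1],[0,0,0,-2,-2.2,0,1]]}}

```text
t: 10.82
tool_pos: [0.5829, -0.072, 0.018]
tool_rot: [1.14, 2.926, -0.0]
wrist_force: [2.8, 0.7, 0.1]
gripper_width: -0.0
finger_force: 1.0
```

Call:
{"method": "apply_moves", "body": {"motion": [[0,0,0,4,4,0,1],[0,0,0,0,0,35,1],[0,0,-0.098,-15,8,35,1],[0,0,-0.098,-15,8,35,1],[0,0,-0.098,-15,4,0,1],[0,0,-0.098,-15,4,0,1],[0,0,-0.098,-15,0,0,1],[0,0,-0.098,-15,0,0,1],[0,0,-0.098,-15,0,0,1],[0,0,-0.098,-15,0,0,1],[0,0,0,0,0,0,1],[0,0,0,0,0,0,1]]}}

```text
t: 11.82
tool_pos: [0.4668, -0.0435, 0.1232]
tool_rot: [2.169, 2.272, 0.0]
wrist_force: [0.4, 0.6, -0.4]
gripper_width: 0.0001
finger_force: 0.0
```

Run:
```python
from h import *
o,p,W=wristworld(); S=tostage(W); M=R.from_rotvec(o['tool_rot']).as_matrix(); print(o['tool_pos'],tostage(o['tool_pos']),M[:,1])
for n in ('wrist','top'):
    if n=='top': o,p,S=scene('top')
    f(S,'studA',[(-62,0),(-60,0),(53,62)]);f(S,'studB',[(10,60),(-60,0),(53,62)]);f(S,'tab',[(-90,-55),(-20,20),(36,44)])
```

```text
[ 0.46676997 -0.04345201  0.12318353] [-81.11019674   4.55763546 123.18353237] [9.98940631e-01 4.60148950e-02 4.94778303e-04]
studA 112 [-51.9 -40.3  57.4] [[-56.0, -46.0, 54.0], [-47.0, -36.0, 59.0]]
studB 101 [ 18.7 -41.2  57.1] [[15.0, -46.0, 54.0], [24.0, -37.0, 59.0]]
tab 112 [-66.6   0.3  39.9] [[-68.0, -10.0, 37.0], [-64.0, 11.0, 41.0]]
studA 0  
studB 1 [ 22.2 -45.8  57.8] [[22.0, -46.0, 58.0], [22.0, -46.0, 58.0]]
tab 0
```

Both clips are now at about 1.3 rad and clear, with the carrier still at x = -30. Next I lower behind the tab.

Call:
{"method": "apply_moves", "body": {"motion": [[0,0,0,-8,-5,0,1],[0,0,0,0,0,-30,1],[0,0,0,0,0,-30,1],[0,0,0,0,0,-25,1],[0,0,0,0,0,-14,1],[0,0,0,0,0,-10,1],[0,0,0,0,0,-10,1],[0,0,0,0,0,0,1],[0,0,0,0,0,0,1]]}}

```text
t: 12.67
tool_pos: [0.4585, -0.0487, 0.0036]
tool_rot: [-2.171, -2.27, 0.001]
wrist_force: [-0.5, -0.1, 0.2]
gripper_width: -0.0001
finger_force: 0.0
```

Call:
{"method": "apply_moves", "body": {"motion": [[0,0,0,3,0.1,0,1],[0,0,0,3,0.1,0,1],[0,0,0,4,0.2,0,1],[0,0,0,5,0.2,0,1],[0,0,0,5,0.2,0,1],[0,0,0,5,0.2,0,1],[0,0,0,5,0.2,0,1],[0,0,0,5,0.2,0,1],[0,0,0,5,0.2,0,1],[0,0,0,5,0.2,0,1],[0,0,0,5,0.2,0,1],[0,0,0,5,0.2,0,1],[0,0,0,5,0.2,0,1],[0,0,0,0,0,0,1]]}}

```text
t: 13.83
tool_pos: [0.5197, -0.0462, 0.0039]
tool_rot: [2.171, 2.269, 0.001]
wrist_force: [0.1, -0.4, 0.2]
gripper_width: -0.0004
finger_force: 0.0
```

Run:
```python
from h import *
o,p,S=scene('side'); print(tostage(o['tool_pos']),o['wrist_force'])
f(S,'carrierTop',[(-80,80),(-14,14),(23,27.5)])
f(S,'studA',[(-62,0),(-60,0),(53,62)]);f(S,'studB',[(10,60),(-60,0),(53,62)])
save(cv2.resize(p[195:295,215:355],None,fx=5,fy=5,interpolation=cv2.INTER_CUBIC),'s4.png')
```

```text
[-28.34653964  -0.40577747   3.85389585] [ 0.05932955 -0.4093921   0.20814719]
carrierTop 158 [26.2 -1.2 23.9] [[-11.0, -13.0, 23.0], [60.0, 13.0, 26.0]]
studA 44 [-40.9 -13.   56.3] [[-56.0, -48.0, 54.0], [-16.0, -3.0, 61.0]]
studB 14 [ 19.6 -43.7  56.1] [[17.0, -49.0, 55.0], [25.0, -40.0, 57.0]]
```

View pics/s4.png

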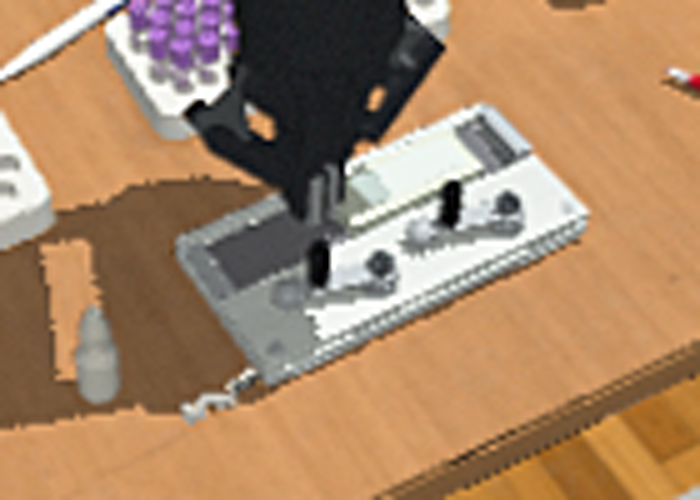

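The carrier slides flat in the track. Its front edge is at about x = 61, leaving roughly 19 mm. Both clips are parked.

Call:
{"method": "apply_moves", "body": {"motion": [[0,0,0,3,0.1,0,1],[0,0,0,3,0.1,0,1],[0,0,0,3,0.1,0,1],[0,0,0,3,0.1,0,1],[0,0,0,2,0.1,0,1],[0,0,0,1,0,0,1],[0,0,0,1,0,0,1],[0,0,0,1,0,0,1],[0,0,0,0,0,0,1]]}}

```text
t: 14.63
tool_pos: [0.5357, -0.0456, 0.0038]
tool_rot: [2.172, 2.269, 0.0]
wrist_force: [0.0, 0.1, 0.4]
gripper_width: -0.0001
finger_force: 0.0
```

Call:
{"method": "apply_moves", "body": {"motion": [[0,0,0,1,0,0,1],[0,0,0,1,0,0,1],[0,0,0,0,0,0,1]]}}

```text
t: 14.88
tool_pos: [0.5378, -0.0456, 0.0038]
tool_rot: [2.172, 2.269, 0.0]
wrist_force: [-0.4, 0.1, -0.0]
gripper_width: -0.0001
finger_force: 0.0
```

Call:
{"method": "apply_moves", "body": {"motion": [[0,0,0,0.7,0,0,1],[0,0,0,0.7,0,0,1],[0,0,0,0,0,0,1]]}}

```text
t: 15.13
tool_pos: [0.5384, -0.0455, 0.0038]
tool_rot: [-2.171, -2.269, 0.001]
wrist_force: [-2.8, -0.3, 2.2]
gripper_width: 0.0003
finger_force: 1.8
```

Call:
{"method": "apply_moves", "body": {"motion": [[0,0,0,0.7,0,0,1],[0,0,0,0.7,0,0,1],[0,0,0,0,0,0,1]]}}

```text
t: 15.38
tool_pos: [0.5386, -0.0454, 0.0037]
tool_rot: [-2.17, -2.267, 0.004]
wrist_force: [-8.6, -0.9, 5.0]
gripper_width: 0.0002
finger_force: 4.7
```

The carrier is against the stop: motion stalled at 8.6 N with the tab's near face at about x = +4. I back off, move behind clip B's stud and check.

Call:
{"method": "apply_moves", "body": {"motion": [[0,0,0,-3,0,0,1],[0,0,0,-6,0,0,1],[0,0,0,0,0,30,1],[0,0,0,0,0,30,1],[0,0,0.098,3,-7,30,1],[0,0,0.098,3,-7,0,1],[0,0,0.098,3,-7,0,1],[0,0,0.098,3,-7,0,1],[0,0,0.098,3,-7,0,1],[0,0,0.098,3,-8,0,1],[0,0,0.098,3,-8,0,1],[0,0,0.098,3,-8,0,1],[0,0,0,0,0,0,1],[0,0,0,0,0,0,1]]}}

```text
t: 16.55
tool_pos: [0.5553, -0.1046, 0.0937]
tool_rot: [1.145, 2.925, 0.0]
wrist_force: [0.1, 0.1, 0.1]
gripper_width: 0.0
finger_force: 0.0
```

Run:
```python
from h import *
o,p,W=wristworld(); S=tostage(W); M=R.from_rotvec(o['tool_rot']).as_matrix(); print(o['tool_pos'],tostage(o['tool_pos']),M[:,1])
def all_(S):
    f(S,'studA',[(-62,0),(-60,0),(53,62)]);f(S,'studB',[(10,60),(-60,-5),(53,62)]);f(S,'tab',[(-20,20),(-14,14),(36,44)])
    f(S,'ctop',[(-40,90),(-10,10),(22,28)])
all_(S); o,p,S=scene('side'); all_(S)
```

```text
[ 0.55528404 -0.10463433  0.09368901] [  4.75691537 -60.28722375  93.68901458] [6.79070985e-01 7.34072561e-01 2.70156159e-04]
studA 177 [-51.6 -41.5  57.6] [[-56.0, -46.0, 54.0], [-47.0, -37.0, 59.0]]
studB 166 [ 19.2 -42.4  57.4] [[15.0, -47.0, 54.0], [24.0, -38.0, 59.0]]
tab 174 [ 5.  -0.  39.9] [[3.0, -11.0, 37.0], [7.0, 10.0, 41.0]]
ctop 2034 [46.1 -0.1 24.7] [[11.0, -10.0, 23.0], [86.0, 10.0, 27.0]]
studA 18 [-51.8 -43.7  56.1] [[-56.0, -48.0, 53.0], [-47.0, -39.0, 58.0]]
studB 16 [ 19.5 -44.7  56. ] [[16.0, -49.0, 53.0], [24.0, -40.0, 59.0]]
tab 14 [ 4.9 -3.9 39.1] [[3.0, -12.0, 36.0], [7.0, 8.0, 41.0]]
ctop 136 [40.7 -2.2 23.8] [[4.0, -9.0, 22.0], [86.0, 9.0, 27.0]]
```

Call:
{"method": "apply_moves", "body": {"motion": [[0,0,0,-2,1.5,0,1],[0,0,0,0,0,-30,1],[0,0,0,0,0,-30,1],[0,0,0,0,0,-16,1],[0,0,0,0,0,0,1],[0,0,0,2,2.2,0,1],[0,0,0,2,2.2,0,1],[0,0,0,2,2.2,0,1],[0,0,0,2,2.2,0,1],[0,0,0,2,2.2,0,1],[0,0,0,2,2.2,0,1],[0,0,0,2,2.2,0,1],[0,0,0,2,2.2,0,1],[0,0,0,2,2.2,0,1],[0,0,0,2,2.2,0,1],[0,0,0,0,0,0,1]]}}

```text
t: 17.98
tool_pos: [0.5741, -0.0812, 0.0183]
tool_rot: [1.14, 2.926, -0.001]
wrist_force: [-0.9, -0.5, 0.5]
gripper_width: 0.0
finger_force: 0.5
```

Call:
{"method": "apply_moves", "body": {"motion": [[0,0,0,1.4,1.5,0,1],[0,0,0,1.4,1.5,0,1],[0,0,0,1.4,1.5,0,1],[0,0,0,1.4,1.5,0,1],[0,0,0,0,0,0,1]]}}

```text
t: 18.4
tool_pos: [0.5793, -0.0771, 0.0182]
tool_rot: [1.14, 2.925, -0.005]
wrist_force: [-3.6, -10.6, 0.7]
gripper_width: 0.0
finger_force: 4.9
```

Run:
```python
from h import *
o,p,S=scene('side'); print(tostage(o['tool_pos']))
f(S,'studB',[(10,60),(-60,-5),(53,58)]); f(S,'scrB',[(40,60),(-58,-40),(37,43)])
o,p,W=wristworld(); S=tostage(W); f(S,'studB',[(10,60),(-60,-5),(53,62)]);f(S,'tab',[(-20,20),(-14,14),(36,44)])
```

```text
[ 29.95243443 -33.77443715  18.16560343]
studB 17 [ 22.7 -43.1  54.8] [[16.0, -49.0, 53.0], [34.0, -33.0, 57.0]]
scrB 15 [ 49.7 -50.5  38.1] [[45.0, -55.0, 37.0], [54.0, -46.0, 40.0]]
studB 731 [ 30.8 -22.9  58. ] [[16.0, -38.0, 53.0], [45.0, -17.0, 62.0]]
tab 379 [ 5.1  0.3 40. ] [[3.0, -10.0, 37.0], [7.0, 11.0, 41.0]]
```

Run:
```python
from h import *
o,p,W=wristworld(); S=tostage(W); T=(W-o['tool_pos'])@R.from_rotvec(o['tool_rot']).as_matrix()*1000
b=(S[...,0]>0)&(S[...,0]<75)&(S[...,1]>-40)&(S[...,1]<12)&(S[...,2]>29.5)&(S[...,2]<75)&(T[...,0]>13)
b|=(S[...,0]>12)&(S[...,0]<75)&(S[...,1]>-45)&(S[...,1]<12)&(S[...,2]>29.5)&(S[...,2]<37)
for lo,hi in((29.5,38),(38,53),(53,75)):
    P=S[b&(S[...,2]>lo)&(S[...,2]<hi)]; 
    H=np.histogram2d(P[:,1],P[:,0],bins=[np.arange(-50,14,4),np.arange(0,76,4)])[0].astype(int); print(lo); print(H[::-1])
o2=env.get_obs(); print(o2['wrist_force'])
c,pp,S2=scene('top'); f(S2,'top>29 B',[(12,60),(-14,14),(31,42)])
```

```text
29.5
[[21  0  0  0  0  0  0  0  0  0  0  0  0  0  0  0  0  0]
 [17  0  0  0  0  0  0  0  0  0  0  0  0  0  0  0  0  0]
 [19  0  0  0  0  0  0  0 18 25  5  0  0  0  0  0  0  0]
 [20  0  0  0  0  0  0 18 73 52 27  1  0  0  0  0  0  0]
 [18  0  0  0  0  0  0 31 58 14 24  4  0  0  0  0  0  0]
 [ 0  0  0  0  0  0  0  4 52 40 40 10  0  0  0  0  0  0]
 [ 0  0  0  0  0  0  0  0 20 51 33 12  0  0  0  0  0  0]
 [ 0  0  0  0  0  0  0  0  8 22  0  0  0  0  0  0  0  0]
 [ 0  0  0  0  0  0  0  0  0 23  0  0  0  0  0  0  0  0]
 [ 0  0  0  0  0  0  0  0  0  1  0  0  0  0  0  0  0  0]
 [ 0  0  0  0  0  0  0  0  0  0  0  0  0  0  0  0  0  0]
 [ 0  0  0  0  0  0  0  0  0  0  0  0  0  0  0  0  0  0]
 [ 0  0  0  0  0  0  0  0  0  0  0  0  0  0  0  0  0  0]
 [ 0  0  0  0  0  0  0  0  0  0  0  0  0  0  0  0  0  0]
 [ 0  0  0  0  0  0  0  0  0  0  0  0  0  0  0  0  0  0]]
38
[[15 48  0  0  0  0  0  0  0  0  0  0  0  0  0  0  0  0]
 [18 52  0  0  0  0  0  0  0  0  0  0  0  0  0  0  0  0]
 [ 8 59  0  0  0  0  0  0  0  0  0  0  0  0  0  0  0  0]
 [13 52  0  0  0  0  0  0  2  5  0  0  0  0  0  0  0  0]
 [11 56 
[... 557 characters left out ...]
  0]
 [ 0  0  0  0  0  0  0  0  0  0  0  0  0  0  0  0  0  0]]
53
[[0 0 0 0 0 0 0 0 0 0 0 0 0 0 0 0 0 0]
 [0 0 0 0 0 0 0 0 0 0 0 0 0 0 0 0 0 0]
 [0 0 0 0 0 0 0 0 0 0 0 0 0 0 0 0 0 0]
 [0 0 0 0 0 0 0 0 0 0 0 0 0 0 0 0 0 0]
 [0 0 0 0 0 0 0 0 0 0 0 0 0 0 0 0 0 0]
 [0 0 0 0 0 0 0 0 0 0 0 0 0 0 0 0 0 0]
 [0 0 0 0 0 0 0 0 0 0 0 0 0 0 0 0 0 0]
 [0 0 0 0 0 0 0 0 0 0 0 0 0 0 0 0 0 0]
 [0 0 0 0 0 0 0 0 0 0 0 0 0 0 0 0 0 0]
 [0 0 0 0 0 0 0 0 0 0 0 0 0 0 0 0 0 0]
 [0 0 0 0 0 0 0 0 0 0 0 0 0 0 0 0 0 0]
 [0 0 0 0 0 0 0 0 0 0 0 0 0 0 0 0 0 0]
 [0 0 0 0 0 0 0 0 0 0 0 0 0 0 0 0 0 0]
 [0 0 0 0 0 0 0 0 0 0 0 0 0 0 0 0 0 0]
 [0 0 0 0 0 0 0 0 0 0 0 0 0 0 0 0 0 0]]
[-2.60357675 -9.65281413  0.83668007]
top>29 B 0
```

Clip B is at about 0.33 rad and the diagonal push has become inefficient. I re-approach with the finger face square to stage x.

Call:
{"method": "apply_moves", "body": {"motion": [[0,0,0,-3,-3,0,1],[0,0,0,-4,-3,2,1],[0,0,-0.098,-1.2,2.1,0,1],[0,0,-0.098,-1.2,2.1,0,1],[0,0,-0.098,-1.2,2.1,0,1],[0,0,-0.098,-1.2,2.1,0,1],[0,0,-0.098,-1.2,2.1,0,1],[0,0,-0.098,-1.2,2.1,0,1],[0,0,-0.098,-1.2,2.1,0,1],[0,0,-0.098,-1.2,2.1,0,1],[0,0,0,0,0,0,1],[0,0,0,0,0,0,1]]}}

```text
t: 19.6
tool_pos: [0.5624, -0.0641, 0.0199]
tool_rot: [-2.169, -2.273, -0.001]
wrist_force: [0.0, -0.3, 0.8]
gripper_width: -0.0
finger_force: 0.0
```

Run:
```python
from h import *
o,p,W=wristworld(); S=tostage(W); M=R.from_rotvec(o['tool_rot']).as_matrix(); print(tostage(o['tool_pos']),M[:,1],o['wrist_force'])
f(S,'studB',[(32,65),(-60,-5),(53,60)]);f(S,'tab',[(-20,10),(-14,14),(36,42)])
o,p,S=scene('side');f(S,'studB',[(32,65),(-60,-5),(53,58)])
```

```text
[ 13.53712185 -20.05210475  19.90694281] [9.98901036e-01 4.68685318e-02 2.46610986e-04] [ 0.03380955 -0.33428195  0.80312018]
studB 360 [ 41.3 -19.8  57.9] [[37.0, -25.0, 54.0], [46.0, -16.0, 59.0]]
tab 327 [ 5.8  1.1 40.1] [[4.0, -10.0, 37.0], [8.0, 11.0, 41.0]]
studB 9 [ 40.2 -25.2  56.2] [[38.0, -27.0, 53.0], [45.0, -20.0, 57.0]]
```

Call:
{"method": "apply_moves", "body": {"motion": [[0,0,0,2,0.1,0,1],[0,0,0,2,0.1,0,1],[0,0,0,2,0.1,0,1],[0,0,0,1.5,0.1,0,1],[0,0,0,1.5,0.1,0,1],[0,0,0,1.5,0,0,1],[0,0,0,1.5,0,0,1],[0,0,0,1.5,0,0,1],[0,0,0,1.5,0,0,1],[0,0,0,0,0,0,1]]}}

```text
t: 20.53
tool_pos: [0.5774, -0.0636, 0.0197]
tool_rot: [-2.172, -2.269, 0.0]
wrist_force: [-1.6, 0.9, -1.0]
gripper_width: 0.0004
finger_force: 0.8
```

Call:
{"method": "apply_moves", "body": {"motion": [[0,0,0,1,0,0,1],[0,0,0,1,0,0,1],[0,0,0,0,0,0,1]]}}

```text
t: 20.78
tool_pos: [0.5795, -0.0638, 0.0198]
tool_rot: [2.172, 2.27, 0.0]
wrist_force: [-1.3, 1.2, -0.8]
gripper_width: -0.0
finger_force: 0.8
```

Stage x is now about 30.5, and the clip is moving freely on the carrier. I continue to the hard stop.

Call:
{"method": "apply_moves", "body": {"motion": [[0,0,0,0.7,0,0,1],[0,0,0,0.7,0,0,1],[0,0,0,0,0,0,1]]}}

```text
t: 21.03
tool_pos: [0.5807, -0.0637, 0.0197]
tool_rot: [-2.172, -2.269, 0.0]
wrist_force: [-2.3, 1.6, -0.9]
gripper_width: 0.0001
finger_force: 1.3
```

Call:
{"method": "apply_moves", "body": {"motion": [[0,0,0,0.7,0,0,1],[0,0,0,0.7,0,0,1],[0,0,0,0,0,0,1]]}}

```text
t: 21.28
tool_pos: [0.5812, -0.0636, 0.0196]
tool_rot: [-2.171, -2.268, 0.002]
wrist_force: [-6.8, 2.3, 1.5]
gripper_width: -0.0001
finger_force: 3.3
```

Stalled at the hard stop. I back off, rise and check.

Call:
{"method": "apply_moves", "body": {"motion": [[0,0,0,-3,0,0,1],[0,0,0,-6,-2,0,1],[0,0,0,0,0,25,1],[0,0,0,0,0,35,1],[0,0,0,-15,0,35,1],[0,0,0,-30,0,20,1],[0,0,0,-30,0,0,1],[0,0,0,0,0,0,1],[0,0,0,0,0,0,1]]}}

```text
t: 22.03
tool_pos: [0.4977, -0.0661, 0.1357]
tool_rot: [2.172, 2.267, 0.001]
wrist_force: [0.3, 0.6, -0.3]
gripper_width: 0.0001
finger_force: 0.0
```

Run:
```python
from h import *
o,p,W=wristworld(); S=tostage(W); print(tostage(o['tool_pos']),o['wrist_force']); save(p,'end.png')
f(S,'studA',[(-62,0),(-60,0),(53,62)]);f(S,'studB',[(10,65),(-60,-5),(53,62)]);f(S,'tab',[(-20,20),(-14,14),(36,44)])
f(S,'scrB',[(40,60),(-58,-38),(37.5,43)]);f(S,'footB',[(20,65),(-12,10),(30,42)])
f(S,'vial0',[(-40,20),(30,60),(30,62)]);f(S,'vial1',[(-175,-125),(-40,10),(25,62)])
```

```text
[-51.15034952 -19.41372244 135.72398324] [ 0.33606334  0.61717465 -0.30528144]
studA 113 [-51.5 -40.7  57.4] [[-56.0, -46.0, 53.0], [-47.0, -37.0, 59.0]]
studB 112 [ 48.2 -19.4  57.9] [[44.0, -25.0, 54.0], [53.0, -15.0, 60.0]]
tab 103 [ 4.8  0.9 39.9] [[3.0, -10.0, 36.0], [7.0, 11.0, 42.0]]
scrB 101 [ 48.9 -49.2  38.9] [[44.0, -55.0, 38.0], [54.0, -44.0, 40.0]]
footB 168 [47.7 -4.7 35.9] [[43.0, -12.0, 31.0], [55.0, 1.0, 38.0]]
vial0 207 [-14.1  41.8  48.6] [[-19.0, 35.0, 30.0], [-7.0, 48.0, 57.0]]
vial1 335 [-151.   -17.6   41.5] [[-160.0, -27.0, 26.0], [-146.0, -12.0, 57.0]]
```

View pics/end.png

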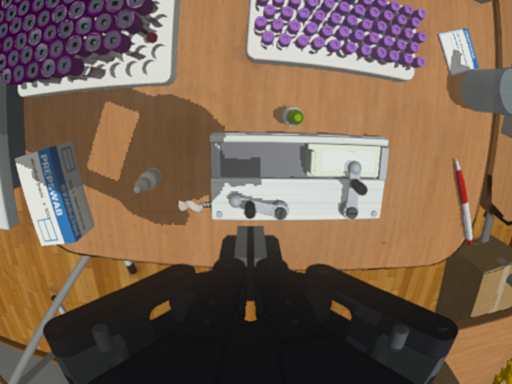

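The picture shows the carrier home in the far bay (px 305–380, 145–175), with clip B square across it (screw 351,212, foot 355,167). Clip A is parked (236,200 to 281,212), the vials stand at (293,116) and (148,181), and the robot is clear of everything.

```bash
python3 -c "
from cell import env
print(env.finish_job())"
```

```text
the job is handed in; nothing more can be done
None
```

Job handed in after about 22 s of the 48 s. By the last measurements the carrier is home against the far stop, clip B is on its edge at about 0.02 rad, clip A is parked at about 1.3 rad, both vials are standing where they were, and the pump bottle was not re-measured but the arm stayed well away from it.

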